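# Load bursting disc holders, wind the timer and start the tester

## Robot

A 6-joint arm with a two-finger parallel gripper is mounted at the origin on the work surface. World frame = base frame: x ahead of the robot, y to its left, z up, the work surface at z = 0. Lengths are in m, angles in rad, forces in N, time in s.
With the tool pointing down it reaches from about 0.25 to 0.85 m from the base axis. Payload 12.5 kg.
Tool frame: the origin (TCP) lies at the very end of the fingers, on their centre line; the grasp point (between the pads) lies 19 mm behind it; z points along the fingers, y is the line along which they close (so a half turn about z gives the same grasp; the last joint's range is limited). The gripper opens to 93 mm and grips with 3 to 60 N. Pads are 15 mm wide; open, the fingers measure 128 mm over their backs; the gripper's body (75 mm by 188 mm) begins 65 mm behind the grasp point.
Start: joints at [1.018, 0.351, 1.652, -0, 1.139, -0.085], TCP at [0.248, 0.491, 0.219] pointing down, gripper open.
Joint ranges: [-2.75, 2.75], [-0.79, 2.1], [0.01, 2.65], [-1.57, 4.71], [0.07, 3.14], [-2.87, 2.87]. Speed limits (rad/s): [2.22, 2.22, 2.79, 3.14, 3.14, 3.14].

## Interface

Orientations are given as a rotation vector (axis times angle).
In Python, from plant import manip gives the robot as it stands. Calls block until the motion is done:
- manip.goto(position, orientation): joint-space move of the TCP to a pose.
- manip.move_l(position, frame=None, velocity=0.15): straight line of the TCP; frame=None keeps the orientation; velocity is the mean speed in m/s.
- manip.move_j(angles): joint-space move.
- manip.grip(opening, strength=None): finger opening in m; strength is the grip in N (None keeps the last); returns when the fingers have stopped.
- manip.wait(seconds).
- manip.solve_ik(position, orientation): joint angles nearest the present ones, or None.
- manip.capture(name): name is "side" or "top"; returns (picture, depth): 384x512x3 uint8, red, green, blue; 384x512 float32, m along the optical axis (not along the pixel's ray), 0 where there is no reading.
- manip.camera_model(name): a dict with "K" (3x3 intrinsics, pixels), "rvec" (rotation vector, rad) and "tvec" (3), from world to camera coordinates, as OpenCV has them. Camera axes: x right, y down, z forward; pixel columns grow to the right and rows downward; lengths in m; the calibration is good to about 2 mm. A picture is of the moment at which its call begins. camera_model takes no time and is no camera call.
A pose or a line that the arm cannot do raises manip.IKError and nothing moves.
- manip.finish_job(): hands the job in; it is judged then, once.
Trained networks look in the newest picture that a camera, given by its name, has taken for a name from the list of things; names that differ only in an ending like _2 or _b are one class to them, and where a whole thing is asked for, a point or a joint stands for the part that bears it (a point fixed in the world has none). Each returns a list of dicts, best first, with "conf" (0 to 1); they miss things now and then, are a little off and sometimes report something else, mostly with a low value. They report only what shows in the picture. A call takes as long as a camera call.
- manip.find_in(camera, query): "box" ([left, top, right, bottom] in pixels, round what is visible of it).
Readings, each from a call of its own:
- manip.current_clock(): time.
- manip.current_joints(): joint angles.
- manip.current_qd(): joint speeds.
- manip.current_joint_torque(): joint torques, N m.
- manip.current_position(): TCP position.
- manip.current_orientation(): TCP orientation.
- manip.current_force(): force on the tool from outside, world axes, zero at the start.
- manip.current_ft_torque(): the same for the moment, N m.
- manip.current_gripper_width(): finger opening in m.
- manip.current_grasp_force(): force on a finger pad.
Only numpy, scipy, OpenCV 4.12 (cv2) and the standard library are available. Lean on these libraries where they do the work, as an engineer would, in place of code of your own. Each camera call takes 0.05 s, during which the arm holds its last target. There are 200 camera calls.

## Task

Set every brass bursting disc holder down upright in the steel bay of the tester without dropping it, using a light grip only because its wall is thin, and then swing the clear guard fully shut. After that wind the timer's butterfly key clockwise, in as many part turns as it takes, until it is fully wound against its stop, and last of all switch the tester on by pressing down the raised (far) half of the rocker. Leave the other things on the bench where they are.

Things in the scene. Friction and masses are not known exactly. Their poses are not given: they have to be found in the camera images.
- holder1: A brass bursting disc holder, 320 g, 70 mm tall: a flange 60 mm in diameter and 22 mm high below, a round neck 36 mm in diameter from 22 to 70 mm above. Stands upright on the bench at the start. Origin: centre of its underside, z up. A thin-walled thing: grip forces above 45 N on a finger pad spoil it (20 to 30 N carries it safely).
- holder2: A brass bursting disc holder, 320 g, 70 mm tall: a flange 60 mm in diameter and 22 mm high below, a round neck 36 mm in diameter from 22 to 70 mm above. Stands upright on the bench at the start. Origin: centre of its underside, z up. A thin-walled thing: grip forces above 45 N on a finger pad spoil it (20 to 30 N carries it safely).
- holder3: A brass bursting disc holder, 320 g, 70 mm tall: a flange 60 mm in diameter and 22 mm high below, a round neck 36 mm in diameter from 22 to 70 mm above. Stands upright on the bench at the start. Origin: centre of its underside, z up. A thin-walled thing: grip forces above 45 N on a finger pad spoil it (20 to 30 N carries it safely).
- holder4: A brass bursting disc holder, 320 g, 70 mm tall: a flange 60 mm in diameter and 22 mm high below, a round neck 36 mm in diameter from 22 to 70 mm above. Stands upright on the bench at the start. Origin: centre of its underside, z up. A thin-walled thing: grip forces above 45 N on a finger pad spoil it (20 to 30 N carries it safely).
- bay: The tester's bay: a fixed open-topped steel box, outside 130 (x) by 370 (y) by 80 mm high, walls and floor 5 mm thick, so inside 120 by 360 mm with the floor 5 mm above the bench. It takes four holders side by side in a row along y. Origin: centre of its underside; the guard is hinged on its far (+x) top edge.
- guard (a joint): Hinge of the bay's clear aluminium-edged guard, 130 by 370 by 8 mm, 0.25 kg; a black bar handle 90 mm long sits mid-way near its free edge, standing 36 mm off its lower face. 0: shut, level on the bay; grows as it opens towards +x; 1.57: upright. Starts at 1.65 to 1.85, stays at any angle (friction 0.26 N m); can be pushed over and down with shut fingers on its outer face, beside the handle.
- guard_hinge (a point): Point on the guard's hinge axis (along y), at the middle of its length, at the guard's lower face, 80 mm above the bench. When shut the guard reaches 130 mm from here to -x.
- guard_edge (a point): Middle of the guard's free edge, half way through its thickness, 130 mm from the hinge.
- key (a joint): Turn of the winding key about its upright axis: grows clockwise seen from above, 6.0 rad at its stop when fully wound. Starts little wound (0 to 0.8). The mainspring and a holding pawl make it take 0.14 N m when slack, 0.24 N m when fully wound; it stays where it is let go.
- key_grip (a point): Grip point of the steel butterfly key, on its axis, 120 mm above the bench. The wing is 82 mm long (along this point's x axis), 12 mm thick (y axis) and 34 mm high, from 101 to 135 mm above the bench; the point turns with the key. It stands on a fixed grey timer box 100 by 100 mm and 74 mm high; grip it across its thickness from above.
- rocker (a joint): Rocker of the switch, pivoting about y: 0 off (near half down, far half raised), 0.4 on (far half down). Stays where it is left; takes 3 to 6 N.
- rocker_far (a point): Where to press: on the top face of the rocker's far half, 22 mm beyond (+x) the pivot, about 87 mm above the bench when off; pressing it about 9 mm down switches on. The rocker is 70 (x) by 44 mm (y), on top of a fixed white box 100 by 100 mm and 64 mm high.
- valve_head: Bystander: a chrome valve head with a flat operating lever, standing 87 mm tall, body 52 mm in diameter, lever reaching 65 mm from its axis. It may stand among the holders. Origin: centre of its underside.
- collar: Bystander: a green plastic ring collar, 84 mm across, 22 mm high, lying flat.
- horn: Bystander: a black rubber discharge horn, 180 mm tall, standing on its 90 mm wide mouth.
- grease_jar: Bystander: a white jar, 64 mm across, 70 mm tall.
- test_weight: Bystander: a dark steel cylinder, 60 mm across, 60 mm tall.

How it is judged:
On the way, in this order (a step that is already met when the one before it is completed fails the run):
1. every holder present stands released in the bay (x of holder1 in the frame of bay between -0.05 and 0.05 m and y of holder1 in the frame of bay between -0.17 and 0.17 m and height (world z) of each of holder1, holder2, holder3, holder4 below 0.02 m and angle between each of holder1, holder2, holder3, holder4's own z axis and vertical below 0.15 rad and contact force between the fingers and holder1 below 0.5 N and x of holder2 in the frame of bay between -0.05 and 0.05 m and y of holder2 in the frame of bay between -0.17 and 0.17 m and contact force between the fingers and holder2 below 0.5 N and x of holder3 in the frame of bay between -0.05 and 0.05 m and y of holder3 in the frame of bay between -0.17 and 0.17 m and contact force between the fingers and holder3 below 0.5 N and x of holder4 in the frame of bay between -0.05 and 0.05 m and y of holder4 in the frame of bay between -0.17 and 0.17 m and contact force between the fingers and holder4 below 0.5 N), for 0.2 s.
2. the guard is shut (value of joint guard below 0.06 rad), for 0.2 s.
3. the key is fully wound (value of joint key above 5.7 rad), for 0.2 s.
4. the rocker is on (value of joint rocker above 0.3 rad), for 0.2 s.
At the end, for the whole second after the job is handed in: Every holder present stands in the bay, released, upright within 0.15 rad, its origin less than 20 mm above the bench and within 50 mm (x) and 170 mm (y) of the bay's centre; guard below 0.06 rad, key above 5.7 rad, rocker above 0.3 rad; holders at rest (all of step 1 and value of joint guard below 0.06 rad and value of joint key above 5.7 rad and value of joint rocker above 0.3 rad and linear speed of each of holder1, holder2, holder3, holder4 below 0.02 m/s); the robot touches nothing.
It fails at once if a holder is gripped with more than 45 N on a finger (contact force between the fingers and holder1 above 90 N or contact force between the fingers and holder2 above 90 N or contact force between the fingers and holder3 above 90 N or contact force between the fingers and holder4 above 90 N).
It fails at once if the valve head is moved by more than 50 mm or knocked over (distance of valve_head from where it was at the start of the episode above 0.05 m or angle between valve_head's own z axis and vertical above 0.6 rad).
It fails at once if another bystander is moved by more than 50 mm (distance of any of collar, horn, grease_jar, test_weight from where it was at the start of the episode above 0.05 m).
It fails at once if a holder is dropped or flung into the bay (over 0.6 m/s on its way down inside it) ((x of holder1 in the frame of bay between -0.05 and 0.05 m and y of holder1 in the frame of bay between -0.17 and 0.17 m and height (world z) of holder1 between 0.012 and 0.06 m and linear speed of holder1 above 0.6 m/s) or (x of holder2 in the frame of bay between -0.05 and 0.05 m and y of holder2 in the frame of bay between -0.17 and 0.17 m and height (world z) of holder2 between 0.012 and 0.06 m and linear speed of holder2 above 0.6 m/s) or (x of holder3 in the frame of bay between -0.05 and 0.05 m and y of holder3 in the frame of bay between -0.17 and 0.17 m and height (world z) of holder3 between 0.012 and 0.06 m and linear speed of holder3 above 0.6 m/s) or (x of holder4 in the frame of bay between -0.05 and 0.05 m and y of holder4 in the frame of bay between -0.17 and 0.17 m and height (world z) of holder4 between 0.012 and 0.06 m and linear speed of holder4 above 0.6 m/s)).
Of holder1, holder2, holder3, holder4 only 2 to 4 are there at a start; the rules pass over those that are not, and their reading is None.
At some moment in a run one of holder1, holder2, holder3, holder4 may be knocked a few centimetres aside while the robot is not near it.
It also fails if it takes over 210 s, if anything falls off the work surface, if the arm or the gripper's body presses on something with over 40 N, if the wrist force passes 120 N, or if a joint passes its speed limit or range.

## Working session

There is one attempt and no reset: what is moved stays moved. The work goes in short steps, each a Python script; the robot and the scene stay as the last script left them, time stands still between calls to the robot, and variables do not carry over. Pictures are saved under pics/ and viewed, at most 14 in all, crops included, and the job is handed in when it is done.

```bash
mkdir -p pics; ls
cat > h.py <<'E'
import numpy as np, cv2
from plant import manip as m
from scipy.spatial.transform import Rotation as R
def cloud(cam):
    im,d=m.capture(cam); c=m.camera_model(cam); K=np.array(c["K"]); Rm=cv2.Rodrigues(np.array(c["rvec"],float))[0]; t=np.array(c["tvec"],float).ravel()
    v,u=np.mgrid[:d.shape[0],:d.shape[1]]
    p=np.stack([(u-K[0,2])/K[0,0]*d,(v-K[1,2])/K[1,1]*d,d],-1)
    P=(p-t)@Rm; P[d<=0]=np.nan
    return im,P
def save(im,n): cv2.imwrite(f"pics/{n}.png",im[:,:,::-1])
def down(yaw):  # tool z down, tool y axis at angle yaw from world +y ... x axis = (cos,sin)
    c,s=np.cos(yaw),np.sin(yaw)
    return R.from_matrix(np.array([[c,s,0],[s,-c,0],[0,0,-1]])).as_rotvec()
E
python3 - <<'E'
from h import *
T,P=cloud("top"); S,Q=cloud("side"); save(T,"top0"); save(S,"side0")
for cam,C in(("top",P),("side",Q)):
  for n in["holder1","bay","guard","key","rocker","valve_head","collar","horn","grease_jar","test_weight"]:
    for r in m.find_in(cam,n):
      if r["conf"]<.3: continue
      b=np.array(r["box"]).astype(int); c=C[b[1]:b[3]+1,b[0]:b[2]+1].reshape(-1,3); 
      print(cam,n,round(r["conf"],2),b,np.round(C[(b[1]+b[3])//2,(b[0]+b[2])//2],3))
print(m.current_orientation(),m.current_clock(),R.from_rotvec(m.current_orientation()).as_matrix().round(2))
E
```

```text
pics
top holder1 0.81 [321 217 341 237] [ 0.432 -0.28   0.065]
top holder1 0.66 [191 211 204 227] [0.466 0.14  0.074]
top bay 0.94 [176 133 304 205] [0.633 0.002 0.009]
top guard 0.88 [176 131 307 161] [ 0.671 -0.002  0.177]
top key 0.75 [122 173 133 202] [0.562 0.341 0.136]
top key 0.48 [104 233 127 264] [ 0.383  0.415 -0.001]
top rocker 0.9 [335 163 350 184] [ 0.599 -0.317  0.089]
top valve_head 0.56 [275 210 291 239] [ 0.444 -0.127  0.083]
top collar 0.78 [103 233 130 263] [0.383 0.411 0.002]
top horn 0.9 [ 65 178 102 209] [0.548 0.475 0.127]
top grease_jar 0.94 [381 168 404 188] [ 0.583 -0.482  0.069]
side holder1 0.68 [217 193 233 219] [0.459 0.126 0.043]
side holder1 0.63 [287 259 307 289] [ 0.431 -0.314  0.044]
side holder1 0.33 [262 146 334 216] [ 0.667 -0.028  0.143]
side bay 0.64 [246 232 274 257] [ 0.431 -0.131  0.041]
side bay 0.63 [234 142 337 253] [0.655 0.028 0.056]
side guard 0.79 [260 145 334 218] [ 0.669 -0.019  0.139]
side key 0.67 [206 150 226 171] [0.555 0.341 0.112]
side key 0.61 [262 144 337 218] [ 0.67  -0.03   0.143]
side rocker 0.72 [330 239 355 258] [ 0.581 -0.339  0.085]
side rocker 0.55 [214 193 233 218] [0.453 0.129 0.048]
side valve_head 0.83 [245 231 277 257] [ 0.432 -0.134  0.043]
side valve_head 0.31 [161 169 176 184] [0.396 0.461 0.041]
side collar 0.61 [160 182 180 196] [ 0.384  0.43  -0.001]
side collar 0.42 [260 143 334 218] [ 0.666 -0.023  0.146]
side horn 0.71 [192 134 211 172] [0.555 0.464 0.095]
side grease_jar 0.75 [369 270 397 303] [ 0.573 -0.507  0.063]
side grease_jar 0.49 [245 231 277 257] [ 0.432 -0.134  0.043]
side test_weight 0.81 [163 165 178 183] [0.403 0.454 0.05 ]
[-7.28121450e-01 -3.05604639e+00 -4.99415466e-05] 1.1 [[-0.89  0.45  0.  ]
 [ 0.45  0.89  0.  ]
 [ 0.    0.   -1.  ]]
```

Run:
```python
import cv2
a=cv2.imread("pics/top0.png")[110:290,50:430]; cv2.imwrite("pics/top0c.png",cv2.resize(a,None,fx=2.1,fy=2.1,interpolation=2))
a=cv2.imread("pics/side0.png")[110:330,130:430]; cv2.imwrite("pics/side0c.png",cv2.resize(a,None,fx=2.6,fy=2.6,interpolation=2))
```

```text
(no output)
```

View pics/top0c.png

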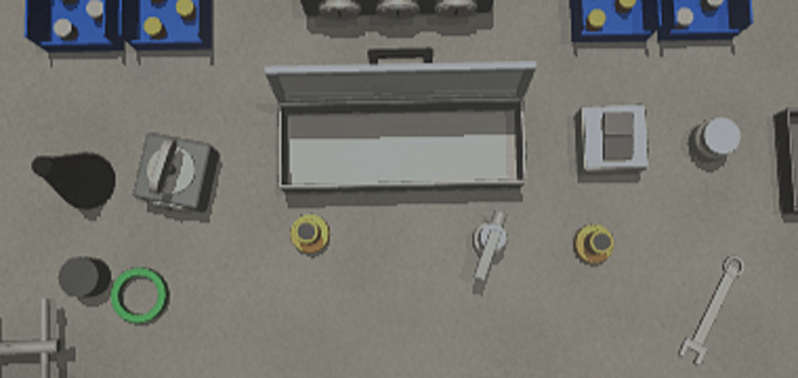

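View pics/side0c.png

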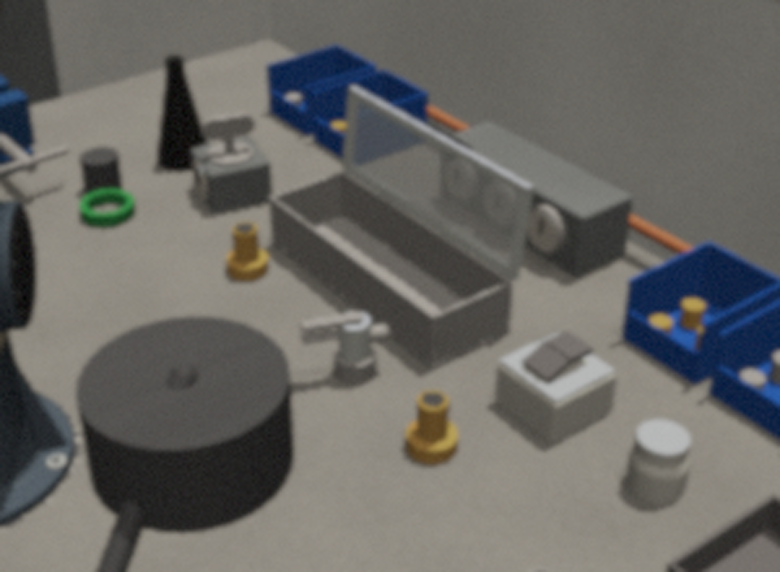

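The top crop shows two brass holders, at full-picture pixels (197,221) and (332,226). The bay is empty with its guard upright, and the valve head stands between the holders. I'll check the whole picture and then measure.

Run:
```python
from h import *
T,P=cloud("top"); S,Q=cloud("side")
A=np.concatenate([P.reshape(-1,3),Q.reshape(-1,3)]); A=A[~np.isnan(A[:,0])]
def near(C,x,y,r,z0,z1): 
    C=C.reshape(-1,3); return C[(np.hypot(C[:,0]-x,C[:,1]-y)<r)&(C[:,2]>z0)&(C[:,2]<z1)]
def st(n,C): print(n,len(C),C.mean(0).round(4),C.min(0).round(3),C.max(0).round(3),"mid",((C.min(0)+C.max(0))/2).round(3))
for h in((.44,-.285),(.46,.135)):
  for C in(P,Q):
    st("top",near(C,*h,.05,.055,.085)); st("low",near(C,*h,.06,.008,.03))
for C in(P,Q):
  k=near(C,.56,.341,.06,.118,.15); st("key",k)
  w,v=np.linalg.eigh(np.cov(k[:,:2].T)); print(np.sqrt(w),v[:,1],np.arctan2(v[1,1],v[0,1]))
  st("tbox",near(C,.56,.341,.08,.066,.082))
  b=C.reshape(-1,3); b=b[(abs(b[:,2]-.08)<.01)&(abs(b[:,1])<.25)&(b[:,0]>.5)&(b[:,0]<.76)]; st("bayrim",b)
  f=C.reshape(-1,3); f=f[(abs(f[:,2]-.005)<.006)&(abs(f[:,1])<.15)&(f[:,0]>.55)&(f[:,0]<.68)]; st("bayfloor",f)
  g=C.reshape(-1,3); g=g[(g[:,2]>.1)&(abs(g[:,1])<.25)&(g[:,0]>.5)&(g[:,0]<.9)&(g[:,2]<.26)]; st("guard",g)
  st("rock",near(C,.6,-.325,.06,.07,.11)); st("rbox",near(C,.6,-.325,.09,.058,.07)); st("valve",near(C,.44,-.13,.09,.03,.1))
```

```text
top 110 [ 0.4387 -0.2944  0.0685] [ 0.422 -0.312  0.058] [ 0.456 -0.278  0.078] mid [ 0.439 -0.295  0.068]
low 142 [ 0.4371 -0.2867  0.0205] [ 0.41  -0.328  0.008] [ 0.466 -0.265  0.03 ] mid [ 0.438 -0.297  0.019]
top 122 [ 0.4355 -0.3023  0.0667] [ 0.42  -0.318  0.055] [ 0.454 -0.278  0.074] mid [ 0.437 -0.298  0.065]
low 196 [ 0.4298 -0.3091  0.0196] [ 0.408 -0.329  0.009] [ 0.468 -0.268  0.03 ] mid [ 0.438 -0.299  0.019]
top 108 [0.4645 0.1444 0.0696] [0.448 0.127 0.056] [0.482 0.163 0.078] mid [0.465 0.145 0.067]
low 151 [0.4629 0.142  0.0213] [0.437 0.116 0.012] [0.492 0.175 0.03 ] mid [0.465 0.145 0.021]
top 75 [0.4617 0.1376 0.0655] [0.445 0.123 0.055] [0.483 0.162 0.074] mid [0.464 0.142 0.065]
low 113 [0.4576 0.1295 0.0195] [0.433 0.11  0.008] [0.493 0.172 0.03 ] mid [0.463 0.141 0.019]
key 143 [0.5605 0.3443 0.1312] [0.522 0.328 0.119] [0.601 0.362 0.139] mid [0.561 0.345 0.129]
[0.00396475 0.02329729] [-0.95139609  0.30796995] 2.828534122500075
tbox 691 [0.5575 0.3413 0.071 ] [0.505 0.29  0.066] [0.617 0.4   0.081] mid [0.561 0.345 0.074]
bayrim 700 [0.6055 0.0013 0.0791] 
[... 806 characters left out ...]
5 0.286 0.066] [0.613 0.399 0.08 ] mid [0.559 0.342 0.073]
bayrim 757 [ 0.609  -0.0224  0.0783] [ 0.525 -0.191  0.07 ] [0.667 0.185 0.09 ] mid [ 0.596 -0.003  0.08 ]
bayfloor 609 [0.6309 0.0162 0.0047] [ 0.598 -0.106 -0.001] [0.659 0.15  0.011] mid [0.628 0.022 0.005]
guard 2578 [ 0.6912 -0.0213  0.1518] [ 0.656 -0.192  0.1  ] [0.9   0.187 0.214] mid [ 0.778 -0.002  0.157]
rock 286 [ 0.5951 -0.3317  0.0817] [ 0.561 -0.354  0.07 ] [ 0.635 -0.306  0.091] mid [ 0.598 -0.33   0.08 ]
rbox 422 [ 0.5873 -0.3431  0.0631] [ 0.545 -0.38   0.058] [ 0.646 -0.28   0.07 ] mid [ 0.596 -0.33   0.064]
valve 431 [ 0.4422 -0.1374  0.0651] [ 0.388 -0.16   0.03 ] [ 0.53  -0.105  0.089] mid [ 0.459 -0.132  0.059]
```

View pics/top0.png

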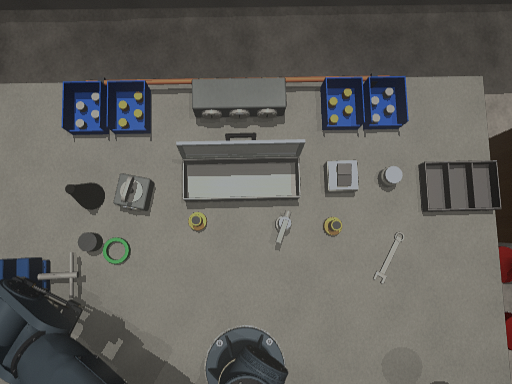

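Only two holders show, but the arm hides the lower left of the picture. I'll move it above the first holder, recheck that area, and pick and place one holder.

```bash
cat >> h.py <<'E'
D=down(np.pi)
def holders(cam="top",lo=.3):
    im,C=cloud(cam); out=[]
    for r in m.find_in(cam,"holder1"):
        b=np.array(r["box"]).astype(int)
        c=C[b[1]-3:b[3]+4,b[0]-3:b[2]+4].reshape(-1,3); c=c[(c[:,2]>.055)&(c[:,2]<.085)]
        if r["conf"]>=lo and len(c)>20: out.append((round(r["conf"],2),((c.min(0)+c.max(0))/2).round(4),b))
    return out,im
def pick(x,y):
    m.grip(.09,25); m.goto([x,y,.14],D); m.move_l([x,y,.033],velocity=.12)
    m.grip(.02,25); w=m.current_gripper_width(); f=m.current_grasp_force()
    m.move_l([x,y,.16],velocity=.12); print("pick",w,f,m.current_gripper_width(),m.current_force(),m.current_clock())
def place(x,y):
    m.move_l([x,y,.16],velocity=.2); m.move_l([x,y,.06],velocity=.12); m.move_l([x,y,.0395],velocity=.03)
    m.grip(.07); m.move_l([x,y,.16],velocity=.15); print("placed",m.current_clock())
E
python3 - <<'E'
from h import *
m.goto([.47,.05,.25],D); print(m.current_clock(),m.current_joints())
o,im=holders(lo=.2); print(o); save(im,"top1")
o,im2=holders("side",lo=.2); print(o); save(im2,"side1")
E
```

```text
3.0 [ 8.50113245e-03  1.74676524e-01  1.80409668e+00  1.34459283e-04
  1.16286845e+00 -1.56272551e+00]
[(0.5, array([ 0.439 , -0.2945,  0.0658]), array([323, 216, 342, 234]))]
[(0.67, array([ 0.4386, -0.2994,  0.0643]), array([287, 260, 308, 287])), (0.61, array([0.4895, 0.1504, 0.068 ]), array([216, 192, 235, 218]))]
```

View pics/top1.png

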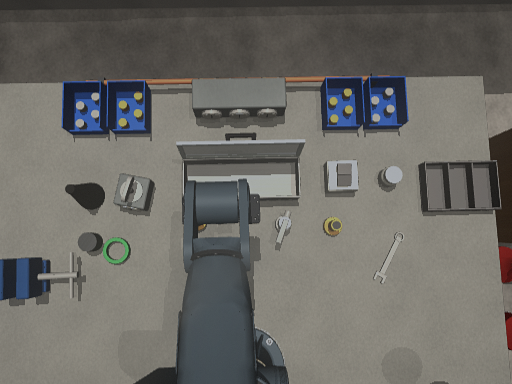

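The lower left is clear, so there are just two holders. The right one is at pixel (332,226).

Run:
```python
from h import *
pick(.4388,-.2965); place(.593,-.09)
m.goto([.45,-.30,.25],D)
o,im=holders(lo=.2); print(o); o,im2=holders("side",lo=.2); print(o); save(im,"top2")
```

```text
pick 0.035390410602306806 24.99897927045822 0.03561228816528945 [-0.42151347  0.92657431 -2.56886332] 8.0167
placed 12.975
[(0.74, array([0.465 , 0.1454, 0.0655]), array([190, 210, 208, 228])), (0.68, array([ 0.5929, -0.0887,  0.071 ]), array([258, 171, 277, 189])), (0.36, array([0.5679, 0.3542, 0.0724]), array([122, 174, 135, 201]))]
[(0.77, array([0.4631, 0.1409, 0.064 ]), array([214, 193, 230, 217])), (0.74, array([ 0.5923, -0.1204,  0.0686]), array([288, 209, 303, 228]))]
```

Run:
```python
from h import *
pick(.464,.1435); place(.593,.09)
m.goto([.40,.0,.35],D)
o,im=holders(lo=.2); print(o); o,im2=holders("side",lo=.2); print(o); save(im,"top3"); save(im2,"side3"); print(m.current_clock())
for cam in("side",):
  _,C=cloud(cam); g=C.reshape(-1,3)
  for z in(.1,.13,.16,.19,.205):
    s=g[(abs(g[:,2]-z)<.006)&(abs(g[:,1])<.17)&(g[:,0]>.6)&(g[:,0]<.74)]; print(z,len(s),np.median(s[:,0]))
```

```text
pick 0.03560096918973741 24.999605119228363 0.0357830438175544 [-0.10600889  0.22572878 -2.93251214] 19.6083
placed 23.975
[(0.82, array([ 0.5928, -0.0886,  0.0694]), array([257, 169, 277, 189])), (0.64, array([ 0.4602, -0.1375,  0.0701]), array([281, 209, 291, 228])), (0.55, array([0.5965, 0.0679, 0.0684]), array([212, 167, 230, 189]))]
[(0.71, array([0.5917, 0.0214, 0.0694]), array([259, 191, 277, 212])), (0.64, array([ 0.5925, -0.11  ,  0.0689]), array([288, 207, 302, 227]))]
25.275
0.1 200 0.6616887948329534
0.13 200 0.6649586896647153
0.16 207 0.6680068127799181
0.19 210 0.6712487882601388
0.205 298 0.6726204975651912
```

View pics/side3.png

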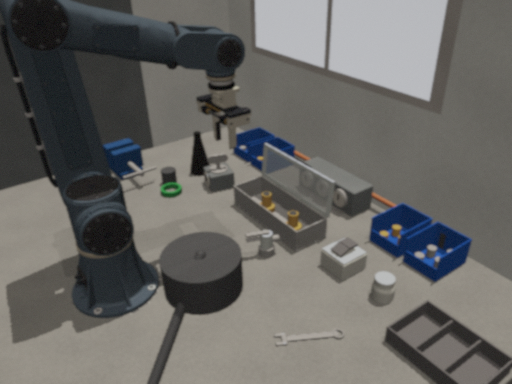

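Both holders stand upright in the bay, at about side pixels (267,200) and (294,217). Next is the guard; I'll check the clearance behind it before swinging it over.

```bash
cat > g.py <<'E'
from h import *
_,C=cloud("top"); g=C.reshape(-1,3); b=g[(g[:,0]>.72)&(g[:,0]<1.1)&(abs(g[:,1])<.15)&(g[:,2]>.03)]
print("box behind",b.min(0).round(3),b.max(0).round(3))
assert b[:,0].min()>.745, "tight"
Y=.1
H=np.array([.66,.08])
def tip(t,extra=0,rho=.1): return H+rho*np.array([-np.cos(t),np.sin(t)])+(.008+.011*np.sin(t)+extra)*np.array([np.sin(t),np.cos(t)])
m.grip(0,10)
p=tip(1.68,.03)
m.goto([p[0],Y,.33],D); m.move_l([p[0],Y,p[1]],velocity=.15); print(m.current_position(),m.current_force())
for t in np.linspace(1.68,.12,10):
    p=tip(t,0); m.move_l([p[0],Y,p[1]],velocity=.12); f=m.current_force(); print(round(t,2),f.round(1) if hasattr(f,'round') else f)
f0=None
for dz in np.arange(.006,-.008,-.002):
    m.move_l([.56,Y,.088+dz],velocity=.04); f=m.current_force(); print(dz.round(3),np.round(f,1))
    if f[2]>10: break
m.move_l([.56,Y,.25],velocity=.2); m.goto([.40,.0,.35],D)
_,C=cloud("side"); im,_=cloud("top"); save(im,"top4"); g=C.reshape(-1,3)
g=g[(abs(g[:,1])<.15)&(g[:,0]>.54)&(g[:,0]<.64)&(g[:,2]>.05)&(g[:,2]<.13)]; 
for x in(.55,.57,.6,.63): print(x,np.median(g[abs(g[:,0]-x)<.01,2]))
print(m.current_clock())
E
python3 g.py
```

```text
box behind [ 0.797 -0.148  0.03 ] [0.935 0.15  0.108]
[0.71999717 0.10002891 0.1752914 ] [ 0.23248775 -0.46206955 -0.53893471]
1.68 [-0.5  0.8  0.4]
1.51 [ 1.   0.4 -0.9]
1.33 [ 0.6 -0.7  0. ]
1.16 [-0.2 -0.4  0.9]
0.99 [ 0.2 -0.2  0.4]
0.81 [0.2 0.4 0.1]
0.64 [ 0.4  0.3 -0.3]
0.47 [ 0.2 -0.4 -0.4]
0.29 [-0.9 -0.1 -0.2]
0.12 [ 0.9 -0.2 -0.4]
0.006 [-0.3 -0.4  0.3]
0.004 [-0.2 -0.6 -0.6]
0.002 [-0.5  0.3  0.6]
0.0 [-2.3 -1.   8.9]
-0.002 [-11.2  -0.7  29.8]
0.55 0.08863303313994395
0.57 0.08804692717671951
0.6 0.08801466383951626
0.63 0.08770556488505453
35.4
```

The guard is shut: its outer face measures 88 mm high and level along x. Next I'll wind the key.

```bash
cat >> h.py <<'E'
KX,KY=.5605,.3445
def wing():
    a=[]
    for cam in("top","side"):
        _,C=cloud(cam); C=C.reshape(-1,3); k=C[(np.hypot(C[:,0]-KX,C[:,1]-KY)<.05)&(C[:,2]>.118)&(C[:,2]<.15)]
        c=k[:,:2]; w,v=np.linalg.eigh(np.cov(c.T)); a.append((np.arctan2(v[1,1],v[0,1])%np.pi,((k.min(0)+k.max(0))/2).round(3),len(k)))
    print("wing",a); return a[0][0]
def grab(yaw):
    m.grip(.06,60); m.goto([KX,KY,.2],down(yaw)); m.move_l([KX,KY,.104],velocity=.12); m.grip(0,60)
    print("grab",m.current_gripper_width(),m.current_grasp_force(),np.round(m.current_joints(),3),np.round(m.current_ft_torque(),2))
def turn(total,step=.1,lim=.7):
    q0=np.array(m.current_joints(),float); d=0
    while d<total-1e-6:
        d=min(d+step,total); q=q0.copy(); q[5]+=d; m.move_j(q); t=m.current_ft_torque()[2]; print(round(d,2),round(t,2),end="; ")
        if abs(t)>lim: print("stop"); break
    print(m.current_clock()); return d
def letgo(): m.grip(.06); m.move_l([KX,KY,.22],velocity=.15)
E
python3 - <<'E'
from h import *
a=wing(); grab(a)
d=turn(3.4,.2); letgo(); m.goto([.40,.0,.35],D); wing(); print(m.current_clock())
E
```

```text
wing [(np.float64(2.8300158383437255), array([0.561, 0.345, 0.129]), 143), (np.float64(2.8268663123902997), array([0.56 , 0.342, 0.127]), 94)]
grab 0.011565281328572959 67.43847976438701 [ 0.48   0.667  1.443 -0.     1.031 -0.779] [-0.08  0.07  0.14]
0.2 -0.14; 0.4 -0.09; 0.6 -0.16; 0.8 -0.13; 1.0 -0.14; 1.2 -0.16; 1.4 -0.07; 1.6 -0.1; 1.8 -0.08; 2.0 -0.07; 2.2 -0.13; 2.4 -0.08; 2.6 -0.12; 2.8 -0.02; 3.0 -0.09; 3.2 -0.06; 3.4 -0.09; 45.0833
wing [(np.float64(2.5764490628410734), array([0.561, 0.344, 0.129]), 145), (np.float64(2.6045437104446547), array([0.561, 0.345, 0.127]), 100)]
50.6083
```

Run:
```python
from h import *
grab(2.576)
d=turn(3.0,.1,.5); letgo(); m.goto([.40,.0,.35],D); a=wing(); print("turned",d,"expected",(2.576-d)%np.pi,m.current_clock())
```

```text
grab 0.011419857259043199 66.53385009616613 [ 0.48   0.667  1.443 -0.     1.031 -0.525] [ 0.12 -0.05  0.09]
0.1 -0.07; 0.2 -0.1; 0.3 -0.04; 0.4 -0.02; 0.5 -0.06; 0.6 -0.08; 0.7 -0.05; 0.8 -0.02; 0.9 -0.07; 1.0 -0.11; 1.1 -0.03; 1.2 -0.08; 1.3 -0.04; 1.4 -0.01; 1.5 -0.04; 1.6 0.0; 1.7 -0.08; 1.8 -0.07; 1.9 -0.09; 2.0 -0.07; 2.1 -0.09; 2.2 -0.04; 2.3 -0.03; 2.4 -0.01; 2.5 0.01; 2.6 1.25; stop
60.6
wing [(np.float64(0.07063870571031838), array([0.561, 0.345, 0.13 ]), 135), (np.float64(0.044882287985423375), array([0.56 , 0.34 , 0.128]), 86)]
turned 2.600000000000001 expected 3.117592653589792 65.6833
```

The wing hit its stop after about 5.9 rad of turning and stays there. Now the rocker.

```bash
python3 - <<'E'
from h import *
m.grip(0,10); m.goto([.62,-.327,.13],D); m.move_l([.62,-.327,.094],velocity=.1)
for z in np.arange(.09,.0739,-.002):
    m.move_l([.62,-.327,z],velocity=.04); f=m.current_force()[2]; print(round(z,3),round(f,1),end="; ")
    if f>15: break
m.move_l([.62,-.327,.2],velocity=.15); m.goto([.40,.0,.35],D); print(m.current_clock())
_,C=cloud("top"); im,Q=cloud("side"); save(im[100:300,170:430],"side5")
T,_=cloud("top"); save(T,"top5")
for c in(C,Q):
    g=c.reshape(-1,3); g=g[(abs(g[:,1]+.327)<.018)&(abs(g[:,0]-.598)<.03)&(g[:,2]>.066)]; s=np.polyfit(g[:,0],g[:,2],1)[0]; print("slope",s, [np.median(g[abs(g[:,0]-x)<.006,2]).round(4) for x in(.576,.62)])
E
python3 -c "
import cv2;a=cv2.imread('pics/side5.png');cv2.imwrite('pics/side5c.png',cv2.resize(a,None,fx=2.9,fy=2.9,interpolation=2))"
```

```text
0.09 0.7; 0.088 0.5; 0.086 3.1; 0.084 5.9; 0.082 7.0; 0.08 7.6; 0.078 10.2; 0.076 22.3; 73.425
slope -0.1817477625112943 [np.float64(0.0853), np.float64(0.0771)]
slope -0.1602926794389669 [np.float64(0.0865), np.float64(0.0777)]
```

View pics/side5c.png

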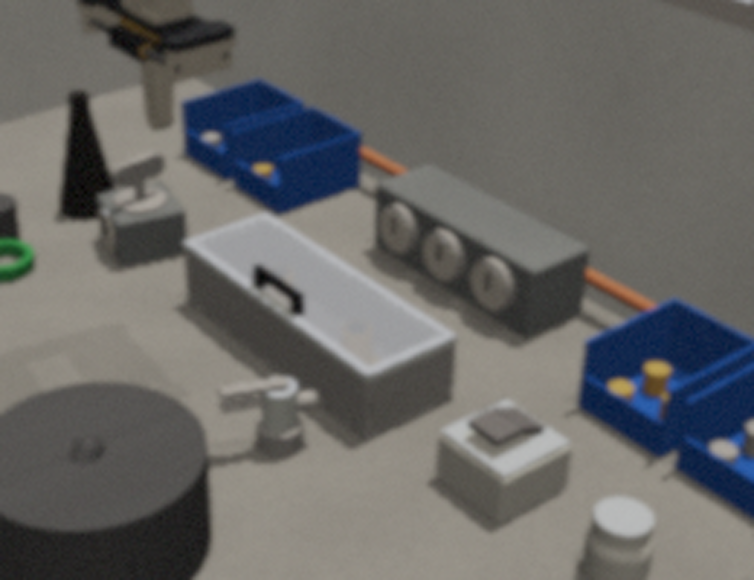

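The guard is shut on the bay, the key is at its stop, and the rocker's far half is down (crop pixel (505,425), slope about -0.18). Handing in.

```bash
python3 -c "
from h import *
print(m.finish_job())"
```

```text
the job is handed in; nothing more can be done
None
```

I handed the job in; the verdict was not shown. My measurements had both holders that were present upright in the bay, the guard shut, the key wound against its stop (about 5.9 rad turned) and the rocker on.

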